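# Power up, light and photograph a specimen

### The job

Take a photo of the specimen: with the closed fingertips push the green end of the rocker on the white power box fully down so that it stays on, then push the yellow lamp button fully down until it stays down, then press the blue photo button on the remote right down for about half a second and let it come back up. Keep strictly to that order, never press the red erase button, and do not pick up, tip or push away the remote or the dish, jar, forceps and brush pot standing around.

Things in the scene. Friction and masses are not known exactly. Their poses are not given: they have to be found in the camera images.
- power_box: White power supply box fixed to the bench, 120 (x) x 80 (y) x 50 mm high, origin at the centre of its underside, z up. On its top lies a black paddle rocker, 80 mm long (along the box's x) and 32 mm wide, with its green end towards the box's +x. The pivot is over the box's centre, 64 mm above the bench.
- power_rocker (a joint): Angle of the rocker, rad. 0 = off (green end up, sloping 0.16 rad), 0.32 = on (green end fully down); it starts between 0 and 0.06. A stiff hinge of about 0.06 N m (about 2 to 4 N on the green end), no spring: it stays where it is left, up against a firm stop.
- power_on_end (a point): Point on the top face of the rocker's green end, on its midline, 30 mm from the pivot and 10 mm from the tip. It stands 73 mm above the bench when off and 63 mm when on. Push here straight down.
- lamp_box: Grey lamp driver box fixed to the bench, 95 x 95 x 45 mm high, origin at the centre of its underside. In the middle of its top, in an aluminium collar 48 mm wide and 12 mm tall, sits the yellow round lamp button, 32 mm wide.
- lamp_switch (a joint): How far the yellow lamp button is pushed in, m: 0 = up (off), 0.008 = fully down (lamp on). It resists with about 4 N all the way, has no spring and stays where it is left.
- lamp_top (a point): Centre of the yellow button's top face: 69 mm above the bench when up, 61 mm when fully down (still 4 mm above its collar).
- remote: Loose grey camera remote, 0.4 kg, 75 (x) x 125 (y) x 30 mm high, on a rubber foot, lying flat; origin at the centre of its underside, z up. On its top are two round buttons 26 mm wide in black collars 42 mm wide: blue (photo) 30 mm towards its own +y and red (erase) 30 mm towards its own -y.
- photo (a joint): How far the blue photo button is pushed in, m: 0 = up, 0.006 = fully down. A spring returns it when let go; it takes about 1.2 N to start and 4 N to reach the bottom.
- photo_top (a point): Centre of the blue button's top face: 52 mm above the bench when up, 46 mm when fully down (still 4 mm above its collar).
- erase (a joint): How far the red erase button is pushed in, m; same spring and travel as the blue one. Not to be pressed.
- erase_top (a point): Centre of the red button's top face, 52 mm above the bench.
- dish: Loose glass petri dish with a pale specimen on a dark disc, 90 mm wide, 16 mm high, origin at the centre of its underside. Bystander.
- jar: Loose small amber jar, 40 mm wide, 60 mm high, origin at the centre of its underside. Bystander.
- forceps: Loose steel forceps lying flat, about 125 mm long along own x, 15 mm wide, 8 mm high, origin at the middle of the underside. Bystander.
- brush_pot: Loose grey pot with brushes and pencils, 72 mm wide, pot 95 mm high, brushes to 180 mm, origin at the centre of its underside. Bystander.
Things that resemble listed ones, but are neither listed nor needed, are in the scene too. Leave any pink look-alike of the remote alone.

How it is judged:
On the way, in this order (a step that is already met when the one before it is completed fails the run):
1. the rocker's green end is fully down (power on) (value of joint power_rocker above 0.27 rad), for 0.2 s.
2. the yellow lamp button is fully down (value of joint power_rocker above 0.27 rad and value of joint lamp_switch above 0.0062 m), for 0.2 s.
3. the blue photo button is pressed right down with power and lamp on (all of step 2 and value of joint photo above 0.0045 m), for 0.2 s.
At the end, for the whole second after the job is handed in: Rocker on (past 0.27 of 0.32 rad), lamp button down (past 6.2 of 8 mm), blue and red buttons back up (within 1 mm); remote and bystanders upright, at rest and within 30 mm of where they started (all of step 2 and value of joint each of photo, erase below 0.001 m and distance of each of dish, jar, forceps, brush_pot, remote from where it was at the start of the episode below 0.03 m and angle between each of dish, jar, forceps, brush_pot, remote's own z axis and vertical below 0.15 rad and linear speed of each of dish, jar, forceps, brush_pot, remote below 0.02 m/s); the robot touches nothing.
It fails at once if the lamp button is pushed (over 3 mm) before the power is on (value of joint lamp_switch above 0.003 m and value of joint power_rocker below 0.25 rad).
It fails at once if the blue button is pressed (over 3 mm) before power and lamp are on (value of joint photo above 0.003 m and (value of joint power_rocker below 0.25 rad or value of joint lamp_switch below 0.0055 m)).
It fails at once if the red erase button is pressed (over 2 mm) (value of joint erase above 0.002 m).
It fails at once if the remote is lifted (15 mm), tipped (0.3 rad) or pushed away (30 mm) (height (world z) of remote above 0.015 m or angle between remote's own z axis and vertical above 0.3 rad or distance of remote from where it was at the start of the episode above 0.03 m).
It fails at once if a bystander is lifted, tipped (0.3 rad) or moved over 30 mm (distance of any of dish, jar, forceps, brush_pot from where it was at the start of the episode above 0.03 m or height (world z) of any of dish, jar, forceps, brush_pot above 0.015 m or angle between any of dish, jar, forceps, brush_pot's own z axis and vertical above 0.3 rad).
It also fails if it takes over 48 s, if anything falls off the work surface, if the arm or the gripper's body presses on something with over 40 N, if the wrist force passes 120 N, or if a joint passes its speed limit or range.

### The arm

A 6-joint arm with a two-finger parallel gripper is mounted at the origin on the work surface. World frame = base frame: x ahead of the robot, y to its left, z up, the work surface at z = 0. Lengths are in m, angles in rad, forces in N, time in s.
With the tool pointing down it reaches from about 0.35 to 0.925 m from the base axis. Payload 6.4 kg.
Tool frame: the origin (TCP) lies where the fingers leave the gripper's body, on its centre line; the fingertips stand 73 mm ahead of it and the grasp point (between the pads) lies 54 mm ahead of it; z points along the fingers, y is the line along which they close (so a half turn about z gives the same grasp; the last joint's range is limited). The gripper opens to 85 mm and grips with 20 to 120 N. Pads are 22 mm wide; open, the fingers measure 114 mm over their backs; the gripper's body (76 mm by 85 mm) begins 54 mm behind the grasp point. The pads swing forward as they close: fully open they stand 13 mm farther back than shut.
Start: joints at [-1.287, 0.245, 1.558, -0, 1.339, -0.174], TCP at [0.287, -0.583, 0.304] pointing down, gripper open.
Joint ranges: [-3.13, 3.13], [-1.02, 2.26], [0.13, 2.54], [-0.95, 4.09], [0.21, 2.88], [-2.74, 2.74]. Speed limits (rad/s): [2.57, 2.57, 3.14, 3.14, 3.14, 3.14].

### API

Orientations are given as a unit quaternion [w, x, y, z].
In Python, from bench import arm, imaging gives the robot as it stands.
- The arm moves only by the shell command python3 -m crank 'ROWS' [FORCE]. ROWS is JSON, a list of rows, each a list of 5 numbers: the shift along the tool's x, y, z in cm, then the turn about the tool's z in degrees, then the closure, from 0 (fully open) to 1 (shut). A call has 1 to 20 rows; each row shifts and turns the commanded pose from where the row before left it, along the tool's axes as they then stand; what a row does not reach is not made up. A row lasts 1/10 s, in which the tool goes at most 50 mm and 8.59 degrees, less where a joint would pass 70% of its speed; a pose out of reach is approached as far as the arm can. A call with a gripper value outside its range is refused whole. The fingers move at their own pace and stop on an object; FORCE is the grip in N (left out, the last holds). Time passes only in rows, so rows that do not move let the fingers close. It gives the time, the measured TCP pose, the force, the opening and the grip force at its end, in the units of the state.
- arm.get_state(): the state, without advancing time (a new reading comes with each control period).
- imaging.capture(name): name is "scene" or "top" or "wrist"; returns a dict with "image" (480x640x3 uint8, blue, green, red), "intrinsics" (3x3 intrinsics, pixels), "k1" (the pictures are not rectified: a ray, as slopes to the right and down, at radius r is drawn at 1 + k1 r^2 times it, then the intrinsics apply), "extrinsics" (4x4, takes a point from world to camera coordinates). Camera axes: x right, y down, z forward; pixel columns grow to the right and rows downward; lengths in m; the calibration is good to about 2 mm. A picture is of the moment at which its call begins. There is no depth.
- arm.job_done(): hands the job in; it is judged then, once.
The state is a dict: "time_s": time; "joint_positions": joint angles; "qvel": joint speeds; "effort": joint torques, N m; "position": TCP position; "ee_rot": TCP orientation; "wrist_force": force on the tool from outside, world axes, zero at the start; "wrist_torque": the same for the moment, N m; "opening": opening from 0.0 (shut) to 1.0 (fully open); "finger_force": force on a finger pad.
Only numpy, scipy, OpenCV 4.12 (cv2) and the standard library are available. Lean on these libraries where they do the work, as an engineer would, in place of code of your own. Each camera call takes 0.05 s, during which the arm holds its last target. There are 200 camera calls.

## Working session

There is one attempt and no reset: what is moved stays moved. The work goes in short steps, Python scripts to look and compute and a shell command to move; the robot and the scene stay as the last step left them, time stands still between calls to the robot, and variables do not carry over. Pictures are saved under pics/ and viewed, at most 10 in all, crops included, and the job is handed in when it is done.

```bash
mkdir -p pics
cat > h.py <<'E'
import numpy as np, cv2
from bench import arm, imaging
def ray(c,u,v):
    K=np.array(c["intrinsics"],float);k1=c["k1"];E=np.array(c["extrinsics"])
    p=cv2.undistortPoints(np.array([[[u,v]]],float),K,np.array([k1,0,0,0.]))[0,0]
    # k1 model same as OpenCV radial k1
    R=E[:3,:3];o=-R.T@E[:3,3];d=R.T@np.array([p[0],p[1],1]);return o,d/np.linalg.norm(d)
def onz(c,u,v,z):
    o,d=ray(c,u,v);return o+d*(z-o[2])/d[2]
def cross(r1,r2):
    A=[];b=[]
    M=np.zeros((3,3));q=np.zeros(3)
    for o,d in(r1,r2):
        P=np.eye(3)-np.outer(d,d);M+=P;q+=P@o
    x=np.linalg.solve(M,q);return x,[np.linalg.norm(np.cross(x-o,d)) for o,d in(r1,r2)]
def blobs(im,amin=40):
    h=cv2.cvtColor(im,cv2.COLOR_BGR2HSV);out={}
    for n,(lo,hi) in dict(green=((40,90,50),(85,255,255)),yellow=((22,120,90),(34,255,255)),blue=((98,120,60),(125,255,255)),red=((0,150,70),(6,255,255)),pink=((145,50,80),(178,255,255))).items():
        m=cv2.inRange(h,lo,hi);k,l,s,c=cv2.connectedComponentsWithStats(m)
        out[n]=[(round(c[i][0],1),round(c[i][1],1),int(s[i][4])) for i in range(1,k) if s[i][4]>amin]
    return out
E
python3 - <<'E'
from h import *
for n in("scene","top"):
    c=imaging.capture(n);cv2.imwrite(f"pics/{n}0.png",c["image"]);print(n,blobs(c["image"]),c["k1"])
    print(-np.array(c["extrinsics"])[:3,:3].T@np.array(c["extrinsics"])[:3,3])
print(arm.get_state())
E
```

```text
scene {'green': [(np.float64(513.8), np.float64(3.8), 101), (np.float64(101.8), np.float64(325.1), 1340), (np.float64(179.2), np.float64(319.2), 219)], 'yellow': [(np.float64(407.6), np.float64(215.8), 120)], 'blue': [(np.float64(369.6), np.float64(147.9), 59), (np.float64(490.5), np.float64(253.1), 91), (np.float64(309.0), np.float64(283.0), 112), (np.float64(11.3), np.float64(434.0), 916)], 'red': [(np.float64(294.0), np.float64(262.0), 83), (np.float64(491.1), np.float64(277.0), 91)], 'pink': [(np.float64(364.7), np.float64(148.8), 585), (np.float64(488.1), np.float64(273.4), 1011)]} -0.015007479426686397
[ 1.138357   -0.20484307  0.99832761]
top {'green': [(np.float64(479.4), np.float64(202.0), 279), (np.float64(544.8), np.float64(250.1), 1505)], 'yellow': [(np.float64(198.8), np.float64(228.5), 210)], 'blue': [(np.float64(630.3), np.float64(178.5), 1259), (np.float64(141.4), np.float64(154.1), 130), (np.float64(338.0), np.float64(196.6), 149), (np.float64(186.0), np.float64(354.7), 150)], 'red': [(np.float64(158.9), np.float64(128.7), 134), (np.float64(342.8), np.float64(228.1),
[... 219 characters left out ...]
': 0.1, 'joint_positions': array([-1.28710239e+00,  2.45711444e-01,  1.55894797e+00, -1.55199629e-05,
        1.33866597e+00, -1.74105001e-01]), 'qvel': array([ 0.00062461, -0.00033738, -0.00208687,  0.00107703, -0.000287  ,
        0.00053569]), 'effort': array([ 1.00276484e-03, -4.30670679e+01, -3.27128971e+01, -3.98614168e-05,
        2.79897198e-03,  1.67550309e-05]), 'position': array([ 0.28717216, -0.58268609,  0.30288134]), 'ee_rot': array([-8.64653220e-04,  9.73915929e-01,  2.26907496e-01, -5.49873344e-05]), 'wrist_force': array([-0.39169214, -0.33557051,  0.66143331]), 'wrist_torque': array([ 0.01024697, -0.00479146,  0.02616909]), 'finger_force': 0.0, 'opening': 1.0012993691630954}
```

View pics/scene0.png

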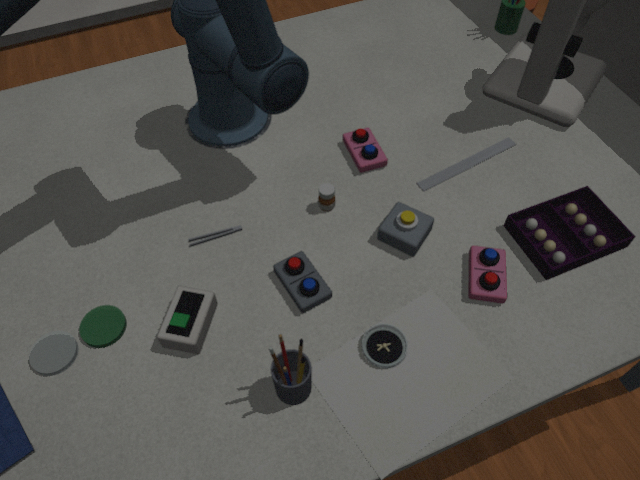

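View pics/top0.png

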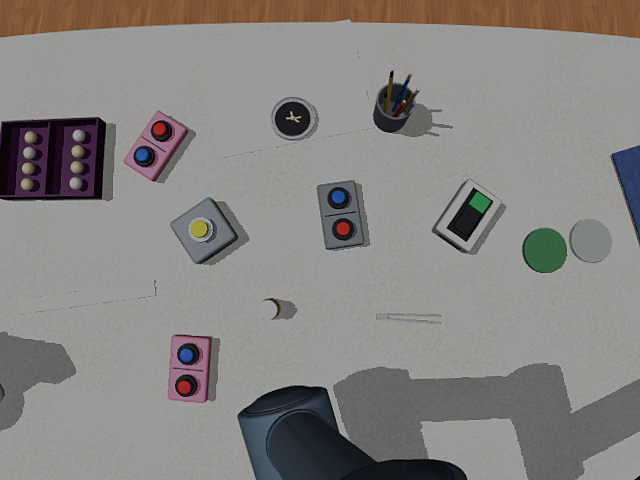

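The scene picture shows the white box with green end at (179,319), the grey lamp box with the yellow button at (408,216), and the grey remote with blue (309,283) and red (294,262). In the top view these are at (479,202), (199,228), (338,197) and (343,228).

Remote candidates in the top view are grey (340,213), pink (155,145) and pink (190,368). The grey one fits, because the pink ones are the look-alikes. The green disc at (545,250) is a lid, not the rocker.

Run:
```python
from h import *
S=imaging.capture("scene");T=imaging.capture("top")
for n,a,b in(("green",(179.2,319.2),(479.4,202)),("yellow",(407.6,215.8),(198.8,228.5)),("blue",(309,283),(338,196.6)),("red",(294,262),(342.8,228.1))):
    x,e=cross(ray(S,*a),ray(T,*b));print(n,x.round(4),np.round(e,4), onz(T,*b,x[2]).round(4))
print("jar",onz(T,271,309,.06)[:2],"pot",onz(T,393,105,.095)[:2],"dish",onz(T,293,118,.016)[:2])
# rocker: dark+green region in both views
for n,c,p in(("top",T,(469,212)),("scene",S,(188,308))):
    im=c["image"];h=cv2.cvtColor(im,cv2.COLOR_BGR2HSV)
    m=cv2.inRange(h,(0,0,0),(180,255,60))|cv2.inRange(h,(40,90,50),(85,255,255))
    k,l,s,cc=cv2.connectedComponentsWithStats(m)
    w=np.zeros_like(m);w[max(p[1]-35,0):p[1]+35,p[0]-35:p[0]+35]=255;m&=w
    k,l,s,cc=cv2.connectedComponentsWithStats(m);i=1+np.argmax(s[1:,4])
    print(n,s[i],cc[i].round(1))
    q=cv2.boxPoints(cv2.minAreaRect(np.argwhere(l==i)[:,::-1].astype(np.float32)))
    print(q.round(1).tolist(),[onz(c,*a,.066)[:2].round(4).tolist() for a in q])
cv2.imwrite("pics/crop0.png",cv2.resize(T["image"][165:275,165:515],None,fx=2.28,fy=2.28,interpolation=cv2.INTER_CUBIC))
```

```text
green [ 0.5851 -0.2685  0.0704] [0.0001 0.0001] [ 0.585  -0.2686  0.0704]
yellow [0.5333 0.2504 0.0671] [0.0001 0.0001] [0.5333 0.2503 0.0671]
blue [ 0.5962 -0.0066  0.0496] [0.0001 0.0001] [ 0.5962 -0.0067  0.0496]
red [ 0.5369 -0.0158  0.0498] [0.0001 0.0001] [ 0.5369 -0.0157  0.0498]
jar [0.38673968 0.11529869] pot [ 0.75959239 -0.10606869] dish [0.75877911 0.08155387]
top [ 447  188   46   54 1156] [469.5 214.4]
[[446.0, 228.0], [473.1000061035156, 187.39999389648438], [493.20001220703125, 200.8000030517578], [466.1000061035156, 241.39999389648438]] [[0.5366, -0.2057], [0.6132, -0.2585], [0.5884, -0.2964], [0.512, -0.2431]]
scene [ 166  291   38   46 1009] [184.9 313.6]
[[165.3000030517578, 331.70001220703125], [183.39999389648438, 286.6000061035156], [204.60000610351562, 295.0], [186.5, 340.20001220703125]] [[0.598, -0.2995], [0.5148, -0.2427], [0.5502, -0.2092], [0.6307, -0.2671]]
```

View pics/crop0.png

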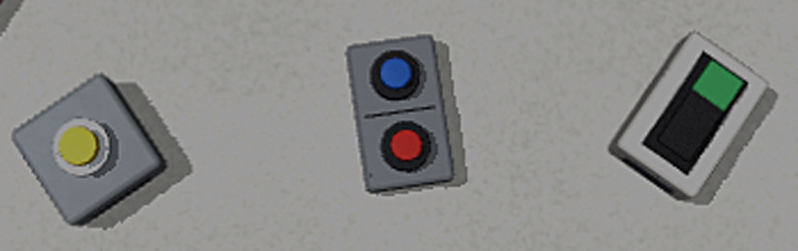

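The crop confirms it: yellow button at (78,146), blue (397,72) and red (406,148) on the grey remote, and the green end at (717,85) at the far right of the rocker. Rocker +x lies at about -35° in the world frame. I'll move above the green end with the fingers shut.

```bash
cat >> h.py <<'E'
from scipy.spatial.transform import Rotation as Ro
def delta(xyz_tip,yaw):
    """tool-axes shift (cm) to bring tip (TCP+73mm) to target, and turn (deg) to tool-x yaw"""
    s=arm.get_state();q=s["ee_rot"];R=Ro.from_quat([*q[1:],q[0]]).as_matrix()
    y=np.degrees(np.arctan2(R[1,0],R[0,0]));tip=s["position"]+.073*R[:,2]
    print("t",round(s["time_s"],2),"tip",tip.round(4),"yaw",y.round(2),"tilt",np.degrees(np.arccos(-R[2,2])).round(2),"f",s["wrist_force"].round(1),"open",round(s["opening"],3),"j6",s["joint_positions"][5].round(2))
    print("shift cm",(R.T@(np.array(xyz_tip)-tip)*100).round(2),"turn",round((y-yaw+180)%360-180,2))
E
python3 -m crank '[[0,0,0,6.5,1],[0,0,0,6.5,1],[0,0,0,6.6,1],[0,0,0,6.6,1],[2.5,-2.6,0,0,1],[2.5,-2.6,0,0,1],[2.5,-2.6,0,0,1],[2.5,-2.6,0,0,1],[2.5,-2.6,0,0,1],[2.5,-2.6,0,0,1],[2.5,-2.6,0,0,1],[2.5,-2.6,0,0,1],[2.5,-2.6,0,0,1],[2.5,-2.6,0,0,1],[2.5,-2.6,0,0,1],[2.5,-2.6,0,0,1],[0,0,0,0,1],[0,0,0,0,1]]' 40
python3 -c "
from h import *
delta([.587,-.2697,.09],-34.6)"
```

```text
time_s: 2.0
position: [0.5873, -0.2704, 0.3035]
ee_rot: [-0.0, 1.0, 0.001, -0.0]
wrist_force: [-0.2, 0.5, 0.2]
opening: 0.002
finger_force: 0.0
t 2.0 tip [ 0.5872 -0.2703  0.2305] yaw 0.12 tilt 0.04 f [-0.2  0.5  0.2] open 0.002 j6 0.96
shift cm [-1.000e-02 -6.000e-02  1.405e+01] turn 34.72
```

```bash
python3 -m crank '[[0,0,1.5,6.9,1],[0,0,1.5,6.9,1],[0,0,1.5,7,1],[0,0,1.5,7,1],[0,0,1.5,7,1],[0,0,1.5,0,1],[0,0,1.5,0,1],[0,0,1.5,0,1],[0,0,1,0,1],[0,0,0.5,0,1],[0,0,0,0,1],[0,0,0,0,1]]'
python3 - <<'E'
from h import *
delta([.587,-.2697,.063],-34.6)
c=imaging.capture("wrist");cv2.imwrite("pics/w1.png",c["image"])
E
```

```text
time_s: 3.2
position: [0.5875, -0.2711, 0.1695]
ee_rot: [0.0, 0.954, -0.299, 0.001]
wrist_force: [0.6, -0.9, 0.6]
opening: -0.004
finger_force: 0.0
t 3.2 tip [ 0.5876 -0.2711  0.0965] yaw -34.75 tilt 0.06 f [ 0.6 -0.9  0.6] open -0.004 j6 1.57
shift cm [-0.13 -0.08  3.35] turn -0.15
```

View pics/w1.png

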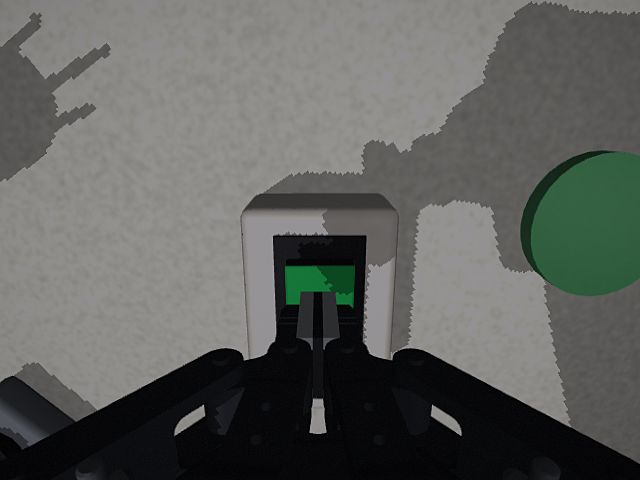

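The wrist picture shows the closed tips at (318,295), centred across the green end, which spans (285–355, 262–308). Now I'll press.

```bash
python3 -m crank '[[-0.1,-0.1,0.9,0,1],[0,0,0.9,0,1],[0,0,0.2,0,1],[0,0,0.2,0,1],[0,0,0.2,0,1],[0,0,0.2,0,1],[0,0,0.2,0,1],[0,0,0.2,0,1],[0,0,0,0,1]]'; python3 -m crank '[[0,0,0.15,0,1],[0,0,0,0,1]]';python3 -c "
from h import *
delta([.587,-.2697,.063],-34.6)"
```

```text
time_s: 4.15
position: [0.5874, -0.2699, 0.1394]
ee_rot: [0.0, 0.954, -0.299, 0.001]
wrist_force: [0.9, -1.0, 1.9]
opening: -0.001
finger_force: 1.0
time_s: 4.35
position: [0.5875, -0.27, 0.138]
ee_rot: [0.0, 0.954, -0.299, 0.001]
wrist_force: [2.6, -1.5, 2.5]
opening: 0.001
finger_force: 1.6
t 4.35 tip [ 0.5876 -0.2701  0.065 ] yaw -34.78 tilt 0.14 f [ 2.6 -1.5  2.5] open 0.001 j6 1.57
shift cm [-0.07  0.01  0.2 ] turn -0.18
```

```bash
for i in 1; do python3 -m crank '[[0,0,0.1,0,1],[0,0,0,0,1]]'|grep -E "posi|wrist"; python3 -m crank '[[0,0,0.1,0,1],[0,0,0,0,1]]'|grep -E "posi|wrist"; done
```

```text
position: [0.5875, -0.27, 0.1373]
wrist_force: [3.1, -1.4, 5.5]
position: [0.5877, -0.2701, 0.1372]
wrist_force: [-0.0, -1.6, 9.1]
```

```bash
python3 -m crank '[[0,0,0.1,0,1],[0,0,0.05,0,1],[0,0,0,0,1],[0,0,0,0,1],[0,0,0,0,1]]'|grep -E "posi|wrist"; python3 -m crank '[[0,0,-0.8,0,1],[0,0,-2,0,1],[0,0,-3,0,1],[0,0,-3,0,1],[0,0,-3,0,1],[0,0,0,0,1]]'
python3 - <<'E'
from h import *
delta([.5333,.2503,.2],0)
# height of the green end's outline now, by two views
r=[]
for n,p in(("scene",(179,319)),("top",(479,202))):
    c=imaging.capture(n);cv2.imwrite(f"pics/{n}1.png",c["image"])
    b=[x for x in blobs(c["image"])["green"] if abs(x[0]-p[0])<15 and abs(x[1]-p[1])<15];print(n,b)
    r.append(ray(c,*b[0][:2]))
print(cross(*r))
E
```

```text
position: [0.5878, -0.2701, 0.137]
wrist_force: [-3.4, 1.6, 16.8]
time_s: 5.85
position: [0.5879, -0.2702, 0.2562]
ee_rot: [0.001, 0.954, -0.299, 0.003]
wrist_force: [0.5, -0.0, 1.1]
opening: 0.0
finger_force: 0.0
t 5.85 tip [ 0.5883 -0.2704  0.1832] yaw -34.76 tilt 0.34 f [ 0.5 -0.   1.1] open 0.0 j6 1.57
shift cm [-34.2  -39.64  -1.88] turn -34.76
scene [(np.float64(179.6), np.float64(321.3), 257)]
top [(np.float64(475.3), np.float64(200.2), 147)]
(array([ 0.58828034, -0.2658276 ,  0.06542264]), [np.float64(0.0034874674476705714), np.float64(0.00348746744767047)])
```

```bash
python3 -m crank '[[0,0,0,-7,1],[0,0,0,-7,1],[0,0,0,-7,1],[0,0,0,-7,1],[0,0,0,-6.8,1],[-0.4,-3.7,0,0,1],[-0.4,-3.7,0,0,1],[-0.4,-3.7,0,0,1],[-0.4,-3.7,0,0,1],[-0.4,-3.7,0,0,1],[-0.4,-3.7,0,0,1],[-0.4,-3.7,0,0,1],[-0.4,-3.7,0,0,1],[-0.4,-3.7,0,0,1],[-0.4,-3.7,0,0,1],[-0.4,-3.7,0,0,1],[-0.4,-3.7,0,0,1],[-0.4,-3.7,0,0,1],[-0.4,-3.7,0,0,1]]'|tail -3
python3 -m crank '[[0,0,0,0,1],[0,0,0,0,1]]' | head -1
python3 - <<'E'
from h import *
delta([.5333,.2503,.08],0)
r=[]
for n,p in(("scene",(179,319)),("top",(479,202))):
    c=imaging.capture(n)
    b=[x for x in blobs(c["image"])["green"] if abs(x[0]-p[0])<15 and abs(x[1]-p[1])<15];print(n,b)
    r.append(ray(c,*b[0][:2]))
    if n=="top":a=c["image"][170:260,425:515]
    else:d=c["image"][275:365,140:230]
print(cross(*r))
cv2.imwrite("pics/r1.png",cv2.resize(np.hstack([a,d]),None,fx=4,fy=4,interpolation=cv2.INTER_CUBIC))
E
```

```text
wrist_force: [0.6, 0.1, -0.0]
opening: -0.002
finger_force: 0.0
time_s: 8.05
t 8.05 tip [0.5289 0.2486 0.1765] yaw 0.12 tilt 0.27 f [-0.3  0.7  0. ] open 0.001 j6 1.81
shift cm [ 0.48 -0.18  9.65] turn 0.12
scene [(np.float64(179.5), np.float64(321.3), 257)]
top [(np.float64(478.6), np.float64(202.2), 264)]
(array([ 0.58569025, -0.26929732,  0.06348181]), [np.float64(0.00015969176302505633), np.float64(0.00015969176302522287)])
```

View pics/r1.png

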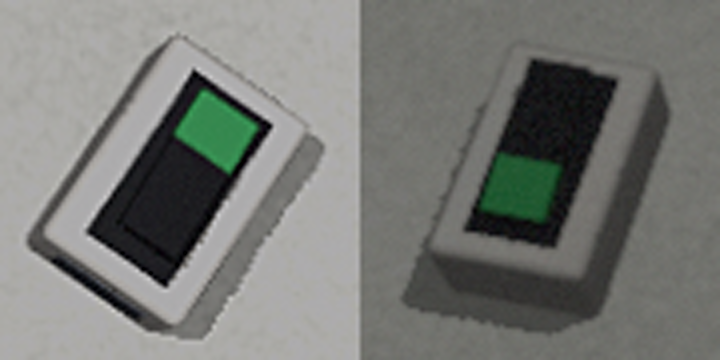

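The rocker's green end is down: its height fell from 70.4 mm to 63.5 mm, and the tip stalled there under 17 N. Now the lamp button.

```bash
python3 -m crank '[[0.2,-0.1,2,0,1],[0.2,-0.1,2,0,1],[0.1,0,2,0,1],[0,0,2,0,1],[0,0,1.3,0,1],[0,0,0,0,1],[0,0,0,0,1]]'|grep -E "posi|wrist"
python3 -m crank '[[0,0,0.3,0,1],[0,0,0.3,0,1],[0,0,0.3,0,1],[0,0,0.3,0,1],[0,0,0.3,0,1],[0,0,0.3,0,1],[0,0,0,0,1]]'|grep -E "posi|wrist"
python3 -m crank '[[0,0,0.15,0,1],[0,0,0,0,1]]'|grep -E "posi|wrist"
```

```text
position: [0.5359, 0.25, 0.1592]
wrist_force: [0.8, 0.2, 1.2]
position: [0.5356, 0.2505, 0.1406]
wrist_force: [0.8, 0.2, 0.5]
position: [0.5357, 0.2505, 0.1396]
wrist_force: [-0.8, 0.5, 1.2]
```

```bash
python3 -m crank '[[0,0,0.2,0,1],[0,0,0.2,0,1],[0,0,0,0,1]]'|grep -E "posi|wrist"
python3 -m crank '[[0,0,0.15,0,1],[0,0,0,0,1]]'|grep -E "posi|wrist"
python3 -m crank '[[0,0,0.15,0,1],[0,0,0,0,1]]'|grep -E "posi|wrist"
```

```text
position: [0.5357, 0.2505, 0.1352]
wrist_force: [0.0, 0.5, 1.5]
position: [0.5357, 0.2505, 0.1338]
wrist_force: [-0.9, -0.8, 1.8]
position: [0.5358, 0.2505, 0.1335]
wrist_force: [-3.9, -1.0, 10.5]
```

```bash
python3 -m crank '[[0,0,0.1,0,1],[0,0,0,0,1],[0,0,0,0,1],[0,0,0,0,1]]'|grep -E "posi|wrist"
python3 -m crank '[[0,0,-0.8,0,1],[0,0,-2,0,1],[0,0,-3,0,1],[0,0,-3,0,1],[0,0,0,0,1]]'|grep -E "posi|wrist"
python3 -c "
from h import *
delta([.5965,-.0065,.17],0)"
```

```text
position: [0.5359, 0.2506, 0.1334]
wrist_force: [-6.6, -2.3, 15.4]
position: [0.5379, 0.251, 0.2241]
wrist_force: [1.0, 1.0, 0.6]
t 11.35 tip [0.5385 0.2512 0.1511] yaw 0.04 tilt 0.52 f [1.  1.  0.6] open -0.004 j6 1.82
shift cm [ 5.8  25.77 -1.89] turn 0.04
```

```bash
python3 -m crank '[[0.6,2.6,0,0,1],[0.6,2.6,0,0,1],[0.6,2.6,0,0,1],[0.6,2.6,0,0,1],[0.6,2.6,0,0,1],[0.6,2.6,0,0,1],[0.6,2.6,0,0,1],[0.6,2.6,0,0,1],[0.5,2.5,0,0,1],[0.5,2.5,0,0,1],[0,0,0,0,1],[0,0,0,0,1]]'|grep -E "posi|wrist"
python3 - <<'E'
from h import *
delta([.5965,-.0065,.065],0)
r=[]
for n,p in(("scene",(407.6,215.8)),("top",(199,228))):
    c=imaging.capture(n)
    b=[x for x in blobs(c["image"])["yellow"] if abs(x[0]-p[0])<15 and abs(x[1]-p[1])<15];print(n,b)
    r.append(ray(c,*b[0][:2]))
print(cross(*r))
c=imaging.capture("wrist");cv2.imwrite("pics/w2.png",c["image"])
E
```

```text
position: [0.5933, -0.0077, 0.2183]
wrist_force: [-0.5, 0.9, -0.4]
t 12.55 tip [ 0.5932 -0.0076  0.1453] yaw -0.03 tilt 0.09 f [-0.5  0.9 -0.4] open 0.003 j6 1.37
shift cm [ 0.34 -0.11  8.03] turn -0.03
scene [(np.float64(407.0), np.float64(218.2), 118)]
top [(np.float64(199.8), np.float64(228.9), 203)]
(array([0.53337826, 0.25027697, 0.05884772]), [np.float64(5.869997871353405e-05), np.float64(5.8699978713458274e-05)])
```

View pics/w2.png

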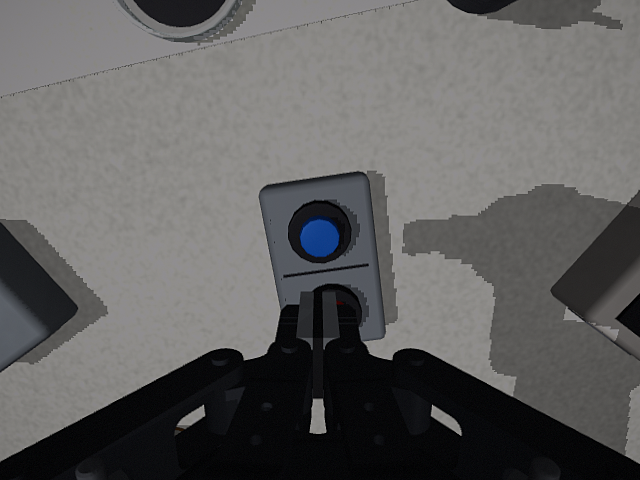

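The yellow button dropped 8.2 mm, so the lamp is on. The wrist view shows blue at (320,238), with red below it at (338,300) behind the fingers. The tip stands over blue by triangulation; the apparent offset is parallax. I'll approach and recheck with the wrist camera ray.

```bash
python3 -m crank '[[0.2,-0.1,1.5,0,1],[0.1,0,1.5,0,1],[0,0,1.5,0,1],[0,0,1.5,0,1],[0,0,1.5,0,1],[0,0,0,0,1],[0,0,0,0,1]]'|grep -E "posi|wrist"
python3 - <<'E'
from h import *
c=imaging.capture("wrist")
print(blobs(c["image"])["blue"],[onz(c,*b[:2],.05).round(4) for b in blobs(c["image"])["blue"]])
delta([.5965,-.0065,.052],0)
cv2.imwrite("pics/w3.png",c["image"])
E
```

```text
position: [0.5966, -0.0065, 0.1439]
wrist_force: [-0.1, 0.4, -0.1]
[(np.float64(319.1), np.float64(282.5), 1422)] [array([ 0.6012, -0.0087,  0.05  ])]
t 13.45 tip [ 0.5972 -0.0066  0.0717] yaw 0.03 tilt 0.04 f [-0.1  0.4  0.8] open -0.001 j6 1.37
shift cm [-0.07 -0.01  1.97] turn 0.03
```

View pics/w3.png

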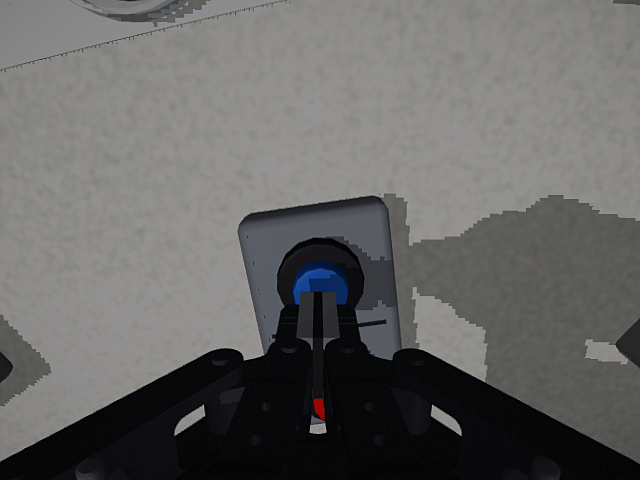

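The tips at (318,295) are over the half-hidden blue button at (319,283), and red lies well behind. Pressing now.

```bash
python3 -m crank '[[0,0,0.5,0,1],[0,0,0.5,0,1],[0,0,0.5,0,1],[0,0,0.3,0,1],[0,0,0.2,0,1],[0,0,0.2,0,1],[0,0,0.15,0,1],[0,0,0,0,1]]'|grep -E "posi|wrist"
python3 -m crank '[[0,0,0.15,0,1],[0,0,0,0,1]]'|grep -E "posi|wrist"
python3 -m crank '[[0,0,0.1,0,1],[0,0,0,0,1]]'|grep -E "posi|wrist"
```

```text
position: [0.5966, -0.0065, 0.1209]
wrist_force: [-2.6, 0.4, 3.6]
position: [0.5968, -0.0065, 0.1195]
wrist_force: [-1.7, -0.1, 3.6]
position: [0.5969, -0.0065, 0.1187]
wrist_force: [-3.0, 1.2, 4.2]
```

```bash
python3 -m crank '[[0,0,0.1,0,1],[0,0,0,0,1],[0,0,0,0,1]]'|grep -E "posi|wrist"
python3 -m crank '[[0,0,-0.5,0,1],[0,0,-0.7,0,1],[0,0,-2,0,1],[0,0,-3,0,1],[0,0,-3,0,1],[0,0,-3,0,1],[0,0,0,0,1],[0,0,0,0,1]]'
python3 - <<'E'
from h import *
cs={n:imaging.capture(n) for n in("scene","top")}
for n,c in cs.items():
    print(n,{k:[tuple(map(float,x)) for x in v] for k,v in blobs(c["image"]).items()})
cv2.imwrite("pics/end.png",cs["scene"]["image"])
E
```

```text
position: [0.597, -0.0065, 0.1185]
wrist_force: [-5.4, 0.5, 10.1]
time_s: 15.75
position: [0.597, -0.0066, 0.24]
ee_rot: [0.0, 1.0, 0.0, 0.001]
wrist_force: [0.0, 0.4, -0.6]
opening: -0.003
finger_force: 0.0
scene {'green': [(513.4, 3.8, 113.0), (101.8, 325.2, 1341.0), (179.2, 321.5, 228.0)], 'yellow': [(407.0, 218.2, 118.0)], 'blue': [(369.7, 147.9, 62.0), (490.6, 253.3, 96.0), (308.9, 283.0, 114.0), (10.5, 435.5, 1317.0)], 'red': [(360.2, 132.0, 50.0), (294.3, 261.9, 90.0), (491.0, 277.1, 96.0)], 'pink': [(365.8, 149.7, 577.0), (487.9, 273.7, 1077.0)]}
top {'green': [(478.9, 202.2, 248.0), (544.7, 250.1, 1514.0)], 'yellow': [(199.8, 228.9, 204.0)], 'blue': [(400.8, 94.3, 82.0), (630.3, 178.6, 1267.0), (141.9, 154.3, 146.0), (186.1, 354.6, 153.0)], 'red': [(159.0, 128.8, 137.0), (184.1, 386.6, 149.0)], 'pink': [(155.3, 145.7, 1531.0), (54.2, 174.3, 1622.0), (189.3, 367.9, 1720.0)]}
```

View pics/end.png

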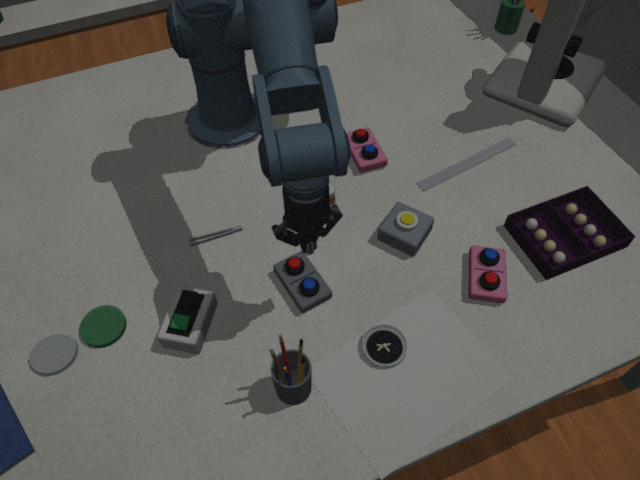

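The remote is unmoved, with blue at (309,283) and red at (294,262) as at the start. The rocker and lamp are down, the bystanders are in place, and the arm is clear.

```bash
python3 -c "
from bench import arm
print(arm.job_done())"
```

```text
the job is handed in; nothing more can be done
None
```

I pressed the power rocker, then the lamp button, then the blue photo button, in that order. Each reached its stop, red was never touched, the remote and bystanders look unmoved, and the job is handed in (the verdict was not returned).

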